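Register a stacked case on the lower box's lid

ROBOT

A 6-joint arm with a two-finger parallel gripper is mounted at the origin on a cart in front of the work surface, level with it; the furniture and walls round the work are solid. World frame = base frame: x ahead of the robot, y to its left, z up, the work surface at z = 0. Lengths are in m, angles in rad, forces in N, time in s.
With the tool pointing down it reaches from about 0.3 to 1 m from the base axis. Payload 5.1 kg.
Tool frame: the origin (TCP) lies where the fingers leave the gripper's body, on its centre line; the fingertips stand bot.finger_overhang ahead of it and the grasp point (between the pads) lies 59 mm ahead of it (bot.finger_overhang is the distance from the TCP to the fingertips, in m); z points along the fingers, y is the line along which they close (so a half turn about z gives the same grasp; the last joint's range is limited). The gripper opens to 95 mm and grips with 3 to 60 N. Pads are 20 mm wide; open, the fingers measure 119 mm over their backs; the gripper's body (75 mm by 180 mm) begins 59 mm behind the grasp point.
Start: joints at [-0.083, 0.124, 1.65, -0, 1.367, -0.083], TCP at [0.65, -0, 0.292] pointing down, gripper open.
Joint ranges: [-2.61, 2.61], [-1.02, 2.33], [0.03, 2.71], [-1.35, 4.49], [0.32, 2.68], [-2.91, 2.91]. Speed limits (rad/s): [2.57, 2.57, 3.14, 3.14, 3.14, 3.14].

INTERFACE

Orientations are given as a 3x3 rotation matrix whose columns are the frame's x, y, z axes.
In Python, from cell import bot gives the robot as it stands.
- The arm moves only by the tool move_arm, never from a script. Its argument "steps" is a list of rows, each a list of 7 numbers: the finger opening in mm, from 0 to 95.1, then the shift along the world's x, y, z each as a share of 0.6 m, from -1 to 1, then the turn, a rotation vector about the world's x, y, z each as a share of pi/4 rad, from -1 to 1. A call has exactly 8 rows; each row is the pose to reach, as a shift and turn from the pose commanded when the call began; what a row does not reach only later rows make up. A row lasts 1/12 s, in which the tool goes at most 41.7 mm and 7.16 degrees, less where a joint would pass 70% of its speed; a pose out of reach is approached as far as the arm can. A call with a number of a shift or a turn outside -1 to 1 is refused whole. A call with a gripper value outside its range is refused whole. The fingers move at their own pace and stop on an object; "squeeze" is the grip in N (left out, the last holds). Time passes only in rows, so rows that repeat a pose let the fingers close, or fill a call up. It gives the time, the measured TCP pose, the force, the opening and the grip force at its end, in the units of the state.
- bot.sense(): the state, without advancing time (a new reading comes with each control period).
- bot.get_image(name): name is "scene" or "side" or "wrist"; returns a dict with "frame" (384x512x3 uint8, red, green, blue), "camera_matrix" (3x3 intrinsics, pixels), "extrinsics" (4x4, takes a point from world to camera coordinates). Camera axes: x right, y down, z forward; pixel columns grow to the right and rows downward; lengths in m; the calibration is good to about 2 mm. A picture is of the moment at which its call begins. There is no depth.
- bot.close_job(): hands the job in; it is judged then, once.
The state is a dict: "time": time; "qpos": joint angles; "joint_velocities": joint speeds; "joint_torque": joint torques, N m; "position": TCP position; "eef_rot": TCP orientation; "force": force on the tool from outside, world axes, zero at the start; "moment": the same for the moment, N m; "finger_gap": finger opening in m; "grip_force": force on a finger pad.
Only numpy, scipy, OpenCV 4.12 (cv2) and the standard library are available. Lean on these libraries where they do the work, as an engineer would, in place of code of your own. Each camera call takes 0.05 s, during which the arm holds its last target. There are 200 camera calls.

TASK

The small blue case was set down askew on the lid of the heavy grey box, and a wooden offcut lies over the lid's recesses. Get the offcut off the box onto the bench, then push the case across the lid until all four of its feet drop into the four recesses and it sits level. Keep the heavy box upright and about where it stands, and leave the tape measure, the tape roll and the pliers alone.

Things in the scene. Friction and masses are not known exactly. Their poses are not given: they have to be found in the camera images.
- lower_box: Heavy loose box (about 3.5 kg), grey with flat orange lid 200 (x) x 330 (y) mm, lid top 80 mm above its underside. Origin: centre of its underside; z up; turned up to 0.35 rad from the world axes. Four square recesses with dark floors, 21 x 21 mm, 6 mm deep, in its -y half (centres x = +-57, y = -122 and -8 mm); the +y end is plain.
- seat (a point): Point on the lower box's lid surface in the middle of the four recesses (lower_box frame: 0, -65, 80 mm), axes as the lower box. The recesses are centred at (+-57, +-57) mm from it. The case is seated when its origin lies 6 mm below this point (7 mm feet stand on the 6 mm deep recess floors).
- upper_case: Loose blue case with white lid, about 0.45 kg, 150 x 150 x 50 mm (blue walls 144 x 144 mm, 7 to 40 mm up; lid above). Too wide to grasp, so push it. Origin: centre of the plane under its feet, axes along its sides. Round tapered feet at (+-57, +-57) mm, 7 mm high, 13 mm wide below, 18 above. Starts on the flat lid 65-85 mm to +y of the seat, up to 18 mm off in x, turned up to 0.1 rad.
- offcut: Planed wooden stick, 28 (x) x 200 (y) x 18 (z) mm. Origin: centre of its underside; y along its length. At the start it lies flat across the -y end of the lower box's lid, its length along the lower box's x, about 70 mm to the -y side of the seat, over two of the recesses.
- tape_measure: Yellow and black pocket tape measure, 66 x 84 x 44 mm, on the bench beyond or to the right of the box. Origin: centre of its underside. Leave alone.
- tape_roll: Roll of masking tape lying flat, 96 mm across, 24 mm high, on the bench beyond or to the right of the box. Origin: centre of its underside. Leave alone.
- pliers: Pliers with red handles, 49 x 162 x 13 mm, lying on the bench beyond the box. Origin: centre of the underside. Leave alone.

How it is judged:
On the way, in this order (a step that is already met when the one before it is completed fails the run):
1. the offcut is off the box, on the bench (height (world z) of offcut below 0.06 m), for 0.2 s.
2. the case's four feet are down in the recesses (z of upper_case in the frame of seat below -0.0045 m and horizontal distance between upper_case and seat below 0.007 m and angle between upper_case's own z axis and vertical below 0.03 rad), for 0.2 s.
At the end, for the whole second after the job is handed in: Case at rest, feet in the recesses: within 5 mm of the seat in x and y, at least 4.5 mm below the lid surface, level within 0.03 rad. Offcut at rest on the bench, off the box (origin -20 to 60 mm above the bench; may lean on the box). Lower box upright (0.03 rad), moved under 50 mm (x of upper_case in the frame of seat between -0.005 and 0.005 m and y of upper_case in the frame of seat between -0.005 and 0.005 m and z of upper_case in the frame of seat below -0.0045 m and angle between each of upper_case, lower_box's own z axis and vertical below 0.03 rad and linear speed of upper_case below 0.01 m/s and height (world z) of offcut between -0.02 and 0.06 m and linear speed of offcut below 0.02 m/s and distance of lower_box from where it was at the start of the episode below 0.05 m); the robot touches nothing.
It fails at once if the case is lifted off the lid instead of pushed (height (world z) of upper_case above 0.11 m).
It fails at once if the tape measure moved more than 30 mm from its place (distance of tape_measure from where it was at the start of the episode above 0.03 m).
It fails at once if the tape roll moved more than 30 mm from its place (distance of tape_roll from where it was at the start of the episode above 0.03 m).
It fails at once if the pliers moved more than 30 mm from its place (distance of pliers from where it was at the start of the episode above 0.03 m).
It fails at once if the case is tipped over or knocked off the box (angle between upper_case's own z axis and vertical above 0.5 rad or height (world z) of upper_case below 0.05 m).
It also fails if it takes over 56 s, if anything falls off the work surface, if the arm or the gripper's body presses on something with over 40 N, if the wrist force passes 120 N, or if a joint passes its speed limit or range.

## Working session

There is one attempt and no reset: what is moved stays moved. The work goes in short steps, Python scripts to look and compute and a tool call to move; the robot and the scene stay as the last step left them, time stands still between calls to the robot, and variables do not carry over. Pictures are saved under pics/ and viewed, at most 10 in all, crops included, and the job is handed in when it is done.

Besides the shell and the picture viewer there is one more tool, called after "Emit:" by a JSON object that holds its "fn" and its "kwargs". move_arm: Moves the arm, as the interface text tells. Shift numbers are shares of 0.6 m and turn numbers shares of pi/4 rad, none past 1 either way. Its arguments: {"type":"object","properties":{"steps":{"type":"array","items":{"type":"array","items":{"type":"number"}}},"squeeze":{"type":"number"}},"required":["steps"]}

```bash
ls; mkdir -p pics
python3 - <<'E'
from cell import bot
import cv2,numpy as np,pickle
d={n:bot.get_image(n) for n in("scene","side","wrist")}
pickle.dump(d,open("d0.pkl","wb"))
a=[d[n]["frame"][:,:,::-1] for n in d]
cv2.imwrite("pics/a0.png",cv2.resize(np.hstack(a[:2]),(800,300)))
cv2.imwrite("pics/a1.png",a[0])
cv2.imwrite("pics/a2.png",a[2])
for n in d: print(n,d[n]["camera_matrix"].round(1).tolist(),d[n]["extrinsics"].round(3).tolist())
s=bot.sense();print(s["time"],s["position"],s["eef_rot"],bot.finger_overhang,s["force"])
E
```

```text
pics
scene [[479.5, 0.0, 255.8], [0.0, 479.5, 192.3], [0.0, 0.0, 1.0]] [[-0.83, 0.558, 0.014, 0.598], [0.436, 0.663, -0.608, -0.177], [-0.348, -0.499, -0.794, 1.58], [0.0, 0.0, 0.0, 1.0]]
side [[421.3, 0.0, 254.8], [0.0, 421.3, 192.3], [0.0, 0.0, 1.0]] [[-1.0, -0.003, -0.016, 0.676], [0.01, 0.639, -0.769, 0.124], [0.013, -0.769, -0.639, 1.157], [0.0, 0.0, 0.0, 1.0]]
wrist [[341.9, 0.0, 260.2], [0.0, 341.9, 186.9], [0.0, 0.0, 1.0]] [[1.0, -0.0, -0.002, -0.649], [0.0, -0.967, 0.253, -0.028], [-0.002, -0.253, -0.967, 0.392], [0.0, 0.0, 0.0, 1.0]]
0.15 [6.49633477e-01 6.00286773e-06 2.91271664e-01] [[-2.59747307e-05  9.99998677e-01 -1.62658554e-03]
 [ 9.99999996e-01  2.61135727e-05  8.53367791e-05]
 [ 8.53791422e-05 -1.62658332e-03 -9.99998673e-01]] 0.0776 [-0.19389861 -0.28547142  0.86962868]
```

View pics/a0.png

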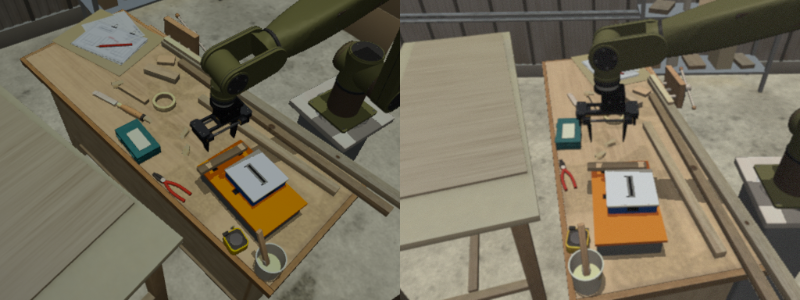

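View pics/a2.png

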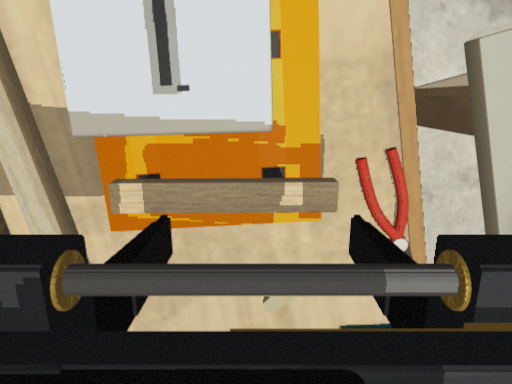

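The scene and side views show the orange lid with the white-topped case on it and the offcut at its -y end. In the wrist view the offcut spans about (110–338, 178–212), two recesses show just above it, and the pliers are to the right at about (390, 200).

```bash
cat > h.py <<'E'
import cv2,numpy as np
def cast(im,uv,z):
    K,E=im["camera_matrix"],im["extrinsics"];R,t=E[:3,:3],E[:3,3]
    c=-R.T@t; uv=np.atleast_2d(np.asarray(uv,float))
    d=(np.c_[uv,np.ones(len(uv))]@np.linalg.inv(K).T)@R
    return (c+d*((z-c[2])/d[:,2])[:,None])[:,:2]
def proj(im,p):
    E=im["extrinsics"];q=(np.atleast_2d(p)@E[:3,:3].T+E[:3,3])@im["camera_matrix"].T
    return q[:,:2]/q[:,2:]
def masks(im):
    h=cv2.cvtColor(im["frame"],cv2.COLOR_RGB2HSV);H,S,V=[h[...,i].astype(int) for i in range(3)]
    return {"lid":(H>=8)&(H<=24)&(S>215)&(V>120),"white":(S<45)&(V>120),"wood":(H>=8)&(H<=24)&(S>40)&(S<190)}
def blob(m,near=None):
    m=cv2.morphologyEx(m.astype(np.uint8),cv2.MORPH_OPEN,np.ones((3,3)))
    n,l,s,c=cv2.connectedComponentsWithStats(m)
    if near is None: k=1+np.argmax(s[1:,4])
    else: k=1+np.argmin([np.hypot(*(c[i]-near)) if s[i,4]>60 else 1e9 for i in range(1,n)])
    return l==k
def rect(im,m,z):
    cs,_=cv2.findContours(m.astype(np.uint8),cv2.RETR_EXTERNAL,cv2.CHAIN_APPROX_NONE)
    p=cast(im,np.vstack([c[:,0] for c in cs if len(c)>20]),z)*1000
    (c,s,a)=cv2.minAreaRect(p.astype(np.float32)); b=cv2.boxPoints((c,s,a))
    a=(a+45)%90-45
    return np.round(c,1),np.round(s,1),round(a,2),b.round(0).tolist()
E
python3 - <<'E'
import pickle,numpy as np,cv2
from h import *
d=pickle.load(open("d0.pkl","rb"))
for n in("scene","side","wrist"):
    im=d[n];M=masks(im)
    m=M["lid"]; m=cv2.morphologyEx(m.astype(np.uint8),cv2.MORPH_OPEN,np.ones((3,3)))
    nn,l,s,c=cv2.connectedComponentsWithStats(m)
    print(n,[(s[i].tolist()) for i in range(1,nn) if s[i,4]>60])
    cw=proj(im,[0.6,0.1,0.13])[0];
    w=blob(M["white"],near=proj(im,[0.58,0.17,0.13])[0])
    print(" white",rect(im,w,0.13),w.sum())
    big=np.isin(l,[i for i in range(1,nn) if s[i,4]>60])
    print(" lid",rect(im,big,0.08))
im=d["wrist"]
print(im["frame"][195,[130,150,200,250,290,320]].tolist(), im["frame"][210,200],im["frame"][220,200])
# offcut corners by eye in wrist
print((cast(im,[[110,179],[337,178],[338,211],[110,213]],0.098)*1000).round(0).tolist())
vis=[]
for n in("scene","side"):
    im=d[n];p=proj(im,[0.6,0.1,0.09])[0].astype(int)
    f=im["frame"][max(p[1]-110,0):p[1]+110,max(0,p[0]-130):p[0]+130,::-1]; print(n,p,f.shape)
    vis.append(cv2.resize(f,(400,340),interpolation=cv2.INTER_CUBIC))
cv2.imwrite("pics/b.png",np.hstack(vis))
E
```

```text
scene [[264, 191, 129, 110, 4017]]
 white (array([582.5, 120.3]), array([149.7, 146.3]), 1.42, [[506.0, 192.0], [509.0, 45.0], [659.0, 49.0], [655.0, 195.0]]) 2509
 lid (array([597. , 138.1]), array([198.7, 288. ]), 3.16, [[490.0, 276.0], [506.0, -11.0], [704.0, -0.0], [688.0, 287.0]])
side []
 white (array([579.5, 123. ]), array([150.6, 150.6]), 1.88, [[502.0, 196.0], [507.0, 45.0], [657.0, 50.0], [652.0, 201.0]]) 2836Traceback (most recent call last):
  File "<stdin>", line 13, in <module>
  File "h.py", line 21, in rect
    p=cast(im,np.vstack([c[:,0] for c in cs if len(c)>20]),z)*1000
              ~~~~~~~~~^^^^^^^^^^^^^^^^^^^^^^^^^^^^^^^^^^^
    return _nx.concatenate(arrs, 0, dtype=dtype, casting=casting)
           ~~~~~~~~~~~~~~~^^^^^^^^^^^^^^^^^^^^^^^^^^^^^^^^^^^^^^^
ValueError: need at least one array to concatenate
```

Run:
```python
import pickle,numpy as np,cv2
from h import *
d=pickle.load(open("d0.pkl","rb"))
for n in("scene","side","wrist"):
    im=d[n];hsv=cv2.cvtColor(im["frame"],cv2.COLOR_RGB2HSV)
    for P in([.67,.22,.08],[.59,.24,.08],[.6,.005,.08],[.6,-0.02,.098],[.72,.1,0]):
        u=proj(im,P)[0].astype(int); print(n,P,u,hsv[min(u[1],383),min(u[0],511)] if u[1]>=0 else '')
im=d["wrist"]
print((cast(im,[[110,179],[337,178],[338,211],[110,213]],0.098)*1000).round(0).tolist())
print((cast(im,[[112,230],[320,216],[320,0],[95,138]],0.08)*1000).round(0).tolist())
vis=[]
for n in("scene","side"):
    im=d[n];p=proj(im,[0.6,0.1,0.09])[0].astype(int)
    f=im["frame"][max(p[1]-85,0):p[1]+85,max(0,p[0]-100):p[0]+100,::-1]
    vis.append(cv2.resize(f,(400,340),interpolation=cv2.INTER_CUBIC)); print(p)
cv2.imwrite("pics/b.png",np.hstack(vis))
```

```text
scene [0.67, 0.22, 0.08] [323 278] [ 20 255 156]
scene [0.59, 0.24, 0.08] [353 268] [ 20 255 155]
scene [0.6, 0.005, 0.08] [293 206] [ 14 255 127]
scene [0.6, -0.02, 0.098] [288 196] [19 98 86]
scene [0.72, 0.1, 0] [276 268] [ 21  88 142]
side [0.67, 0.22, 0.08] [256 285] [ 15 188 197]
side [0.59, 0.24, 0.08] [292 293] [ 15 190 199]
side [0.6, 0.005, 0.08] [283 219] [ 25   9 163]
side [0.6, -0.02, 0.098] [282 208] [ 17  79 106]
side [0.72, 0.1, 0] [237 267] [ 18  83 178]
wrist [0.67, 0.22, 0.08] [ 288 -105] 
wrist [0.59, 0.24, 0.08] [ 180 -137] 
wrist [0.6, 0.005, 0.08] [206 173] [ 16 247 189]
wrist [0.6, -0.02, 0.098] [204 205] [ 19  84 137]
wrist [0.72, 0.1, 0] [326  70] [ 20  74 201]
[[519.0, 4.0], [715.0, 5.0], [718.0, -25.0], [516.0, -27.0]]
[[507.0, -50.0], [705.0, -36.0], [697.0, 148.0], [502.0, 37.0]]
[315 229]
[285 243]
```

View pics/b.png

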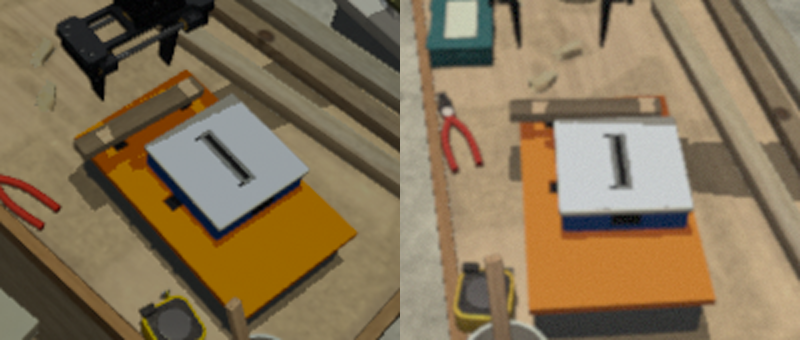

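The crops show the lid's corners clearly in both views. The offcut lies along the -y end, overhanging on the pliers side, and the case sits in the middle over the +x recess at about (170, 200).

```bash
sed -i 's/(S>215)&(V>120)/(S>160)\&(V>80)/' h.py
python3 - <<'E'
import pickle,numpy as np,cv2
from h import *
d=pickle.load(open("d0.pkl","rb"))
for n in("scene","side","wrist"):
    im=d[n];M=masks(im)
    m=cv2.morphologyEx(M["lid"].astype(np.uint8),cv2.MORPH_OPEN,np.ones((3,3)))
    nn,l,s,c=cv2.connectedComponentsWithStats(m)
    ok=[i for i in range(1,nn) if s[i,4]>40 and np.hypot(*(cast(im,c[i],.08)[0]-[.6,.1]))<.25]
    print(n,[s[i].tolist() for i in ok]); big=np.isin(l,ok)
    print(" lid",rect(im,big,.08))
    if n=="wrist":
        # right edge & bottom edge line fits
        for r in (20,60,100,140,165): print(r,np.where(big[r])[0].max(),(cast(im,[np.where(big[r])[0].max()+.5,r],.08)*1000).round(1))
        for cc in (125,150,200,250,300,315): print(cc,np.where(big[:,cc])[0].max(),(cast(im,[cc,np.where(big[:,cc])[0].max()+.5],.08)*1000).round(1))
E
```

```text
scene [[280, 180, 30, 18, 121], [262, 189, 131, 114, 4316]]
 lid (array([598.3, 117.6]), array([202. , 331.4]), 3.2, [[488.0, 277.0], [507.0, -54.0], [708.0, -42.0], [690.0, 289.0]])
side [[245, 219, 97, 96, 4364]]
 lid (array([595.3, 142.4]), array([197.2, 294.7]), 3.65, [[487.0, 283.0], [506.0, -11.0], [703.0, 2.0], [684.0, 296.0]])
wrist [[95, 0, 226, 231, 16648], [167, 212, 154, 16, 1771], [55, 253, 12, 16, 70], [52, 270, 7, 10, 51]]
 lid (array([568.1,  27. ]), array([303.2, 193.4]), 13.64, [[398.0, 85.0], [444.0, -103.0], [738.0, -31.0], [693.0, 157.0]])
20 318 [[696.5 133.4]]
60 318 [[697.8 102.6]]
100 319 [[700.1  70.1]]
140 320 [[702.5  35.6]]
165 320 [[703.5  13. ]]
125 230 [[519.8 -50.5]]
150 223 [[544.3 -43.4]]
200 226 [[591.6 -46.4]]
250 223 [[639.2 -43.4]]
300 220 [[686.5 -40.4]]
315 220 [[700.6 -40.3]]
```

Emit:
{"fn": "move_arm", "kwargs": {"steps": [[60, -0.02, -0.01, -0.03, 0, 0, -0.15], [60, -0.04, -0.018, -0.06, 0, 0, -0.3], [60, -0.055, -0.018, -0.083, 0, 0, -0.45], [60, -0.055, -0.018, -0.083, 0, 0, -0.6], [60, -0.055, -0.018, -0.083, 0, 0, -0.75], [60, -0.055, -0.018, -0.083, 0, 0, -0.9], [60, -0.055, -0.018, -0.083, 0, 0, -1], [60, -0.055, -0.018, -0.083, 0, 0, -1]], "squeeze": 20}}

```text
time: 0.82
position: [0.6168, -0.0108, 0.242]
eef_rot: [[0.708, 0.706, -0.001], [0.706, -0.708, 0.0], [-0.0, -0.001, -1.0]]
force: [0.3, -0.1, 0.8]
finger_gap: 0.06
grip_force: 0.0
```

Emit:
{"fn": "move_arm", "kwargs": {"steps": [[60, 0, 0, 0, 0, 0, -0.15], [60, 0, 0, 0, 0, 0, -0.3], [60, 0, 0, 0, 0, 0, -0.45], [60, 0, 0, 0, 0, 0, -0.6], [60, 0, 0, 0, 0, 0, -0.75], [60, 0, 0, 0, 0, 0, -0.9], [60, 0, 0, 0, 0, 0, -1], [60, 0, 0, 0, 0, 0, -1]]}}

```text
time: 1.48
position: [0.6169, -0.0108, 0.2422]
eef_rot: [[1.0, 0.001, -0.0], [0.001, -1.0, 0.0], [-0.0, -0.0, -1.0]]
force: [0.2, -0.7, 0.7]
finger_gap: 0.06
grip_force: 0.0
```

Run:
```python
from cell import bot
from h import *
s=bot.sense();print(s["time"],s["position"],s["eef_rot"].round(3).tolist(),s["finger_gap"])
w=bot.get_image("wrist");cv2.imwrite("pics/c.png",w["frame"][:,:,::-1])
for z in(.08,.098):print(proj(w,[[.617,-.011,z],[.517,-.011,z],[.6,.054,z]]).round(0).tolist())
import pickle;pickle.dump(w,open("w1.pkl","wb"))
```

```text
1.4833 [ 0.61686122 -0.01081845  0.24217882] [[1.0, 0.001, -0.0], [0.001, -1.0, 0.0], [-0.0, -0.0, -1.0]] 0.060035744324088695
[[262.0, 191.0], [262.0, 305.0], [180.0, 212.0]]
[[262.0, 198.0], [262.0, 318.0], [174.0, 220.0]]
```

View pics/c.png

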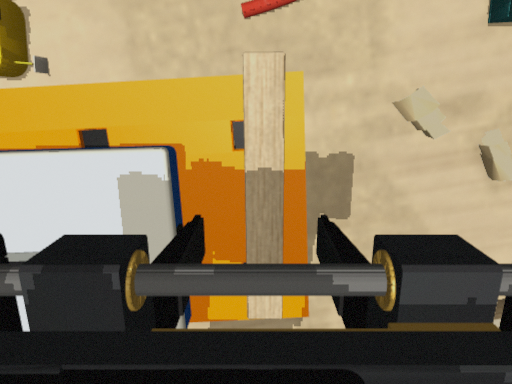

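The offcut lies at columns 244–284, ends at rows 53 and 319, centred between the fingers. The case edge is clear of the left finger, at about column 180.

Emit:
{"fn": "move_arm", "kwargs": {"steps": [[60, 0, 0, -0.06, 0, 0, 0], [60, 0, 0, -0.11, 0, 0, 0], [60, 0, 0, -0.135, 0, 0, 0], [60, 0, 0, -0.135, 0, 0, 0], [10, 0, 0, -0.135, 0, 0, 0], [10, 0, 0, -0.135, 0, 0, 0], [10, 0, 0, -0.135, 0, 0, 0], [10, 0, 0, -0.135, 0, 0, 0]], "squeeze": 20}}

```text
time: 2.2
position: [0.6171, -0.0108, 0.1618]
eef_rot: [[1.0, 0.001, 0.001], [0.001, -1.0, -0.0], [0.001, 0.0, -1.0]]
force: [0.5, 0.1, -0.3]
finger_gap: 0.0387
grip_force: 0.0
```

Emit:
{"fn": "move_arm", "kwargs": {"steps": [[10, 0, 0, 0, 0, 0, 0], [10, 0, 0, 0, 0, 0, 0], [10, 0, 0, 0.02, 0, 0, 0], [10, 0, 0, 0.05, 0, 0, 0], [10, 0, 0, 0.08, 0, 0, 0], [10, 0, 0, 0.08, 0, 0, 0], [10, 0, 0, 0.08, 0, 0, 0], [10, 0, 0, 0.08, 0, 0, 0]]}}

```text
time: 2.87
position: [0.6166, -0.0108, 0.209]
eef_rot: [[1.0, 0.0, -0.001], [0.0, -1.0, 0.0], [-0.001, -0.0, -1.0]]
force: [-0.4, 0.8, -1.6]
finger_gap: 0.028
grip_force: 20.0
```

Run:
```python
import pickle
from h import *
d=pickle.load(open("d0.pkl","rb"));im=d["scene"]
h=cv2.cvtColor(im["frame"],cv2.COLOR_RGB2HSV).astype(int)
m=(h[...,0]>80)&(h[...,0]<100)&(h[...,1]>120)
m=blob(m);print(m.sum());print(rect(im,m,.0),rect(im,m,.06))
```

```text
1268
(array([ 799.6, -317.6]), array([110.1, 196.8]), 2.51, [[740.0, -222.0], [749.0, -418.0], [859.0, -414.0], [850.0, -217.0]]) (array([ 816.7, -270.7]), array([104.3, 186.4]), 2.51, [[760.0, -180.0], [769.0, -366.0], [873.0, -362.0], [865.0, -175.0]])
```

Emit:
{"fn": "move_arm", "kwargs": {"steps": [[10, 0, -0.06, 0, 0, 0, 0], [10, 0, -0.11, 0, 0, 0, 0], [10, 0, -0.15, 0, 0, 0, 0], [10, 0, -0.15, 0, 0, 0, 0], [10, 0, -0.15, 0, 0, 0, 0], [10, 0, -0.15, 0, 0, 0, 0], [10, 0, -0.15, 0, 0, 0, 0], [10, 0, -0.15, 0, 0, 0, 0]]}}

```text
time: 3.53
position: [0.6168, -0.0998, 0.209]
eef_rot: [[1.0, 0.001, -0.001], [0.001, -1.0, 0.0], [-0.001, -0.0, -1.0]]
force: [-0.5, 0.2, -0.3]
finger_gap: 0.0278
grip_force: 20.0
```

Emit:
{"fn": "move_arm", "kwargs": {"steps": [[10, 0, -0.06, -0.04, 0, 0, 0], [10, 0, -0.083, -0.1, 0, 0, 0], [10, 0, -0.083, -0.15, 0, 0, 0], [10, 0, -0.083, -0.19, 0, 0, 0], [10, 0, -0.083, -0.202, 0, 0, 0], [10, 0, -0.083, -0.202, 0, 0, 0], [60, 0, -0.083, -0.202, 0, 0, 0], [60, 0, -0.083, -0.202, 0, 0, 0]]}}

```text
time: 4.2
position: [0.6187, -0.1506, 0.0908]
eef_rot: [[1.0, 0.001, 0.004], [0.001, -1.0, -0.001], [0.004, 0.001, -1.0]]
force: [0.1, 0.5, 0.5]
finger_gap: 0.0365
grip_force: 0.0
```

Emit:
{"fn": "move_arm", "kwargs": {"steps": [[60, 0, 0, 0, 0, 0, 0], [60, 0, 0, 0, 0, 0, 0], [60, 0, 0, 0.06, 0, 0, 0], [60, 0, 0, 0.12, 0, 0, 0], [60, 0, 0, 0.18, 0, 0, 0], [60, 0, 0, 0.22, 0, 0, 0], [60, 0, 0, 0.25, 0, 0, 0], [60, 0, 0, 0.25, 0, 0, 0]]}}

```text
time: 4.87
position: [0.6195, -0.1514, 0.2457]
eef_rot: [[1.0, 0.0, 0.011], [0.0, -1.0, -0.004], [0.011, 0.004, -1.0]]
force: [0.6, 0.0, 1.3]
finger_gap: 0.06
grip_force: 0.0
```

```bash
cat > m.py <<'E'
from h import *
from cell import bot
def measure(ns=("scene","side")):
    for n in ns:
        im=bot.get_image(n);M=masks(im)
        m=cv2.morphologyEx(M["lid"].astype(np.uint8),cv2.MORPH_OPEN,np.ones((3,3)))
        nn,l,s,c=cv2.connectedComponentsWithStats(m)
        ok=[i for i in range(1,nn) if s[i,4]>40 and np.hypot(*(cast(im,c[i],.08)[0]-[.6,.1]))<.2]
        w=blob(M["white"],near=proj(im,[0.59,0.14,0.13])[0])
        print(n,"lid",rect(im,np.isin(l,ok),.08)[:3],"white",rect(im,w,.13)[:3])
        cv2.imwrite(f"pics/{n}_now.png",im["frame"][:,:,::-1])
E
python3 - <<'E'
from m import *
s=bot.sense();print(s["time"],s["position"])
measure()
a=[cv2.imread(f"pics/{n}_now.png")[130:330,180:430] for n in("scene","side")]
cv2.imwrite("pics/d.png",cv2.resize(np.hstack(a),(800,320),interpolation=cv2.INTER_CUBIC))
E
```

```text
4.8667 [ 0.61949198 -0.15136029  0.24566325]
scene lid (array([599. , 116.6]), array([203.9, 332.5]), 3.17) white (array([582.4, 118.4]), array([149.7, 149.1]), 1.81)
side lid (array([595.9, 120.8]), array([197.7, 336.3]), 3.09) white (array([579.6, 121.9]), array([149.9, 152.7]), 1.77)
```

View pics/d.png

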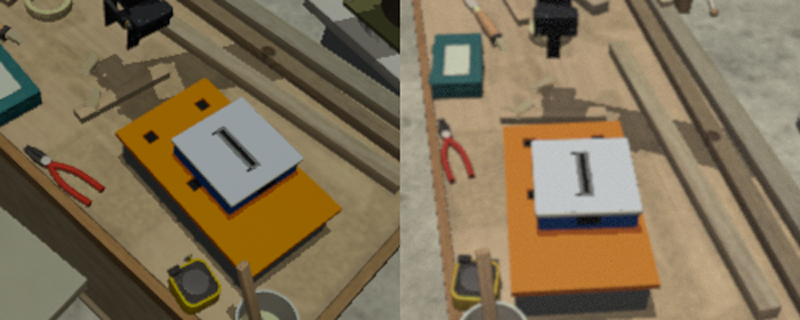

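The offcut lies on the bench beyond the box's -y end. Three recesses are visible, in the left crop at about (150,137), (203,104) and (195,185), and the case is still askew.

Emit:
{"fn": "move_arm", "kwargs": {"steps": [[95, -0.035, 0.056, 0, 0, 0, 0.02], [95, -0.07, 0.112, 0, 0, 0, 0.04], [95, -0.105, 0.168, 0, 0, 0, 0.06], [95, -0.14, 0.224, 0, 0, 0, 0.069], [95, -0.175, 0.28, 0, 0, 0, 0.069], [95, -0.21, 0.336, 0, 0, 0, 0.069], [95, -0.245, 0.392, 0, 0, 0, 0.069], [95, -0.274, 0.449, 0, 0, 0, 0.069]]}}

```text
time: 5.63
position: [0.4499, 0.1198, 0.2356]
eef_rot: [[0.999, 0.054, -0.004], [0.054, -0.999, -0.001], [-0.004, 0.0, -1.0]]
force: [0.6, 0.9, -0.4]
finger_gap: 0.0949
grip_force: 0.0
```

Emit:
{"fn": "move_arm", "kwargs": {"steps": [[95, 0, 0, 0, 0, 0, 0], [95, 0, 0, -0.05, 0, 0, 0], [95, 0, 0, -0.09, 0, 0, 0], [95, 0, 0, -0.118, 0, 0, 0], [95, 0, 0, -0.118, 0, 0, 0], [95, 0, 0, -0.118, 0, 0, 0], [95, 0, 0, -0.118, 0, 0, 0], [95, 0, 0, -0.118, 0, 0, 0]]}}

```text
time: 6.3
position: [0.4535, 0.1186, 0.1687]
eef_rot: [[0.999, 0.054, 0.002], [0.054, -0.999, 0.0], [0.002, -0.0, -1.0]]
force: [0.2, -0.1, 0.4]
finger_gap: 0.0951
grip_force: 0.0
```

Run:
```python
from m import *
s=bot.sense();print(s["time"],s["position"],s["eef_rot"].round(3).tolist(),s["force"])
w=bot.get_image("wrist");cv2.imwrite("pics/e.png",w["frame"][:,:,::-1])
```

```text
6.3 [0.45348709 0.11863716 0.16866722] [[0.999, 0.054, 0.002], [0.054, -0.999, 0.0], [0.002, -0.0, -1.0]] [ 0.24894852 -0.07296352  0.35535994]
```

View pics/e.png

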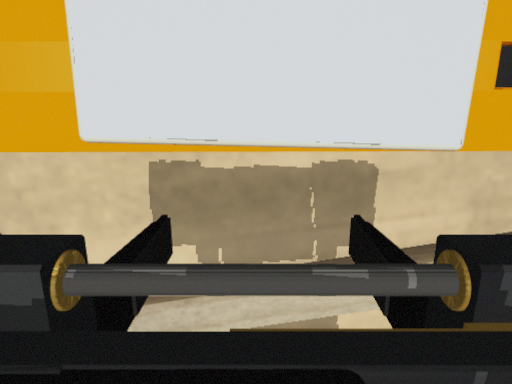

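The case's near edge runs from (80,138) to (465,149), slightly askew to the fingers, which are spread evenly in front of it.

Emit:
{"fn": "move_arm", "kwargs": {"steps": [[95, 0.02, 0.001, 0, 0, 0, 0], [95, 0.04, 0.002, 0, 0, 0, 0], [95, 0.055, 0.003, 0, 0, 0, 0], [95, 0.065, 0.003, 0, 0, 0, 0], [95, 0.072, 0.004, 0, 0, 0, 0], [95, 0.079, 0.004, 0, 0, 0, 0], [95, 0.086, 0.005, 0, 0, 0, 0], [95, 0.086, 0.005, 0, 0, 0, 0]]}}

```text
time: 7.02
position: [0.5047, 0.1219, 0.1675]
eef_rot: [[0.999, 0.054, 0.001], [0.054, -0.999, 0.0], [0.001, -0.0, -1.0]]
force: [-0.0, -0.3, -0.4]
finger_gap: 0.0949
grip_force: 0.0
```

Run:
```python
from m import *
s=bot.sense();print(s["time"],s["position"],s["force"])
measure()
```

```text
7.0167 [0.50471064 0.12186411 0.16747119] [-0.00460583 -0.34094536 -0.38869953]
scene lid (array([599.2, 116.8]), array([203.8, 332.5]), 3.15) white (array([598.9, 121.7]), array([137.3, 148.3]), 3.0)
side lid (array([595.5, 121. ]), array([198.1, 336.6]), 3.32) white (array([591.2, 124.1]), array([147.5, 153.9]), 3.1)
```

Emit:
{"fn": "move_arm", "kwargs": {"steps": [[95, 0.003, 0, 0, 0, 0, 0], [95, 0.006, 0, 0, 0, 0, 0], [95, 0.0097, 0.0005, 0, 0, 0, 0], [95, 0.0097, 0.0005, 0, 0, 0, 0], [95, -0.02, -0.001, 0, 0, 0, 0], [95, -0.05, -0.003, 0, 0, 0, 0], [95, -0.06, -0.003, 0.05, 0, 0, 0], [95, -0.06, -0.003, 0.11, 0, 0, 0]]}}

```text
time: 7.78
position: [0.4652, 0.1196, 0.2302]
eef_rot: [[0.998, 0.054, -0.007], [0.054, -0.999, -0.001], [-0.007, 0.001, -1.0]]
force: [0.8, 0.7, 1.4]
finger_gap: 0.0949
grip_force: 0.0
```

Run:
```python
from m import *
s=bot.sense();print(s["time"],s["position"],s["force"])
measure()
# dark recesses
for n in("scene","side"):
    im=bot.get_image(n)
    for q in([-57,-57],[57,-57],[57,57]):
        th=.055;c,sn=np.cos(th),np.sin(th)
        P=np.array([.6012+(c*q[0]-sn*q[1])/1e3,.054+(sn*q[0]+c*q[1])/1e3,.08])
        u=proj(im,P)[0].astype(int);g=im["frame"][u[1]-12:u[1]+13,u[0]-12:u[0]+13].max(2)
        lid=masks(im)["lid"][u[1]-12:u[1]+13,u[0]-12:u[0]+13]
        m=cv2.morphologyEx((g<70).astype(np.uint8),cv2.MORPH_OPEN,np.ones((2,2)))
        nn,l,st,ct=cv2.connectedComponentsWithStats(m)
        print(n,q,P*1e3//1,[(st[i,2:].tolist(),(cast(im,ct[i]+u-12,.08)*1e3).round(1).tolist()) for i in range(1,nn) if st[i,4]>15])
```

```text
7.7833 [0.46523363 0.11962176 0.23018128] [0.83571867 0.73643692 1.38825462]
scene lid (array([598.8, 116.8]), array([203.8, 332.5]), 3.27) white (array([598.3, 121.6]), array([149.6, 148.3]), 3.01)
side lid (array([595.4, 120.9]), array([198.5, 336.1]), 3.21) white (array([596.6, 124.3]), array([147.7, 153.7]), 3.1)
scene [-57, -57] [547.  -7.  80.] [([7, 5, 26], [[547.9, -3.6]])]
scene [57, -57] [661.   0.  80.] [([7, 6, 31], [[661.8, 2.7]])]
scene [57, 57] [654. 114.  80.] [([25, 25, 145], [[657.8, 112.0]])]
side [-57, -57] [547.  -7.  80.] []
side [57, -57] [661.   0.  80.] []
side [57, 57] [654. 114.  80.] []
```

Run:
```python
import pickle
from h import *
d=pickle.load(open("d0.pkl","rb"))
P=[d[n]["camera_matrix"]@d[n]["extrinsics"][:3] for n in("scene","side")]
for a,b in(((335,300),(234,292)),((345,335),(237,345))):
    X=cv2.triangulatePoints(P[0],P[1],np.array(a,float),np.array(b,float));print((X[:3]/X[3]).ravel().round(3))
```

```text
[0.715 0.3   0.163]
[0.71  0.353 0.062]
```

Emit:
{"fn": "move_arm", "kwargs": {"steps": [[95, 0, 0, 0.035, 0, 0, 0.15], [95, 0.04, 0.033, 0.035, 0, 0, 0.3], [95, 0.08, 0.066, 0.035, 0, 0, 0.45], [95, 0.12, 0.1, 0.035, 0, 0, 0.6], [95, 0.16, 0.133, 0.035, 0, 0, 0.75], [95, 0.2, 0.166, 0.035, 0, 0, 0.9], [95, 0.212, 0.177, 0.035, 0, 0, 1], [95, 0.212, 0.177, 0.035, 0, 0, 1]]}}

```text
time: 8.65
position: [0.5963, 0.2274, 0.2518]
eef_rot: [[0.666, 0.746, -0.002], [0.746, -0.666, -0.001], [-0.002, -0.001, -1.0]]
force: [0.2, -0.9, 0.4]
finger_gap: 0.0948
grip_force: 0.0
```

Emit:
{"fn": "move_arm", "kwargs": {"steps": [[95, 0, 0, 0, 0, 0, 0.15], [95, 0, 0, 0, 0, 0, 0.3], [95, 0, 0, 0, 0, 0, 0.45], [95, 0, 0, 0, 0, 0, 0.6], [95, 0, 0, 0, 0, 0, 0.75], [95, 0, 0, 0, 0, 0, 0.9], [95, 0, 0, 0, 0, 0, 1], [95, 0, 0, 0, 0, 0, 1]]}}

```text
time: 9.32
position: [0.5945, 0.2253, 0.253]
eef_rot: [[-0.053, 0.999, -0.002], [0.999, 0.053, -0.001], [-0.001, -0.002, -1.0]]
force: [0.8, -0.5, 0.2]
finger_gap: 0.0953
grip_force: 0.0
```

Emit:
{"fn": "move_arm", "kwargs": {"steps": [[95, -0.003, 0, -0.05, 0, 0, 0], [95, -0.003, 0, -0.1, 0, 0, 0], [95, -0.003, 0, -0.138, 0, 0, 0], [95, -0.003, 0, -0.138, 0, 0, 0], [95, -0.003, -0.01, -0.138, 0, 0, 0], [95, -0.002, -0.02, -0.138, 0, 0, 0], [95, -0.001, -0.035, -0.138, 0, 0, 0], [95, -0.001, -0.035, -0.138, 0, 0, 0]]}}

```text
time: 9.98
position: [0.596, 0.2038, 0.174]
eef_rot: [[-0.052, 0.999, 0.004], [0.999, 0.052, 0.0], [0.0, 0.004, -1.0]]
force: [0.3, -1.1, 0.2]
finger_gap: 0.0948
grip_force: 0.0
```

Emit:
{"fn": "move_arm", "kwargs": {"steps": [[95, 0.001, -0.012, 0, 0, 0, 0], [95, 0.001, -0.025, 0, 0, 0, 0], [95, 0.002, -0.04, 0, 0, 0, 0], [95, 0.003, -0.055, 0, 0, 0, 0], [95, 0.004, -0.07, 0, 0, 0, 0], [95, 0.005, -0.08, 0, 0, 0, 0], [95, 0.005, -0.09, 0, 0, 0, 0], [95, 0.005, -0.09, 0, 0, 0, 0]]}}

```text
time: 10.65
position: [0.5977, 0.1496, 0.1713]
eef_rot: [[-0.053, 0.999, -0.0], [0.999, 0.053, -0.002], [-0.002, -0.001, -1.0]]
force: [0.4, -0.2, -0.1]
finger_gap: 0.095
grip_force: 0.0
```

Run:
```python
from m import *
s=bot.sense();print(s["time"],s["position"],s["force"])
measure()
a=[cv2.imread(f"pics/{n}_now.png")[130:330,180:430] for n in("scene","side")]
cv2.imwrite("pics/f.png",cv2.resize(np.hstack(a),(800,320),interpolation=cv2.INTER_CUBIC))
```

```text
10.65 [0.59773286 0.14959195 0.17132336] [ 0.39009502 -0.24376441 -0.08387147]
scene lid (array([598.7, 117.2]), array([202.8, 332.5]), 3.54) white (array([601.7,  50.2]), array([148.9, 124.5]), 3.21)
side lid (array([595.4, 122.6]), array([198.5, 332.7]), 3.21) white (array([596.6, 135.8]), array([89.2, 10.5]), 2.59)
```

View pics/f.png

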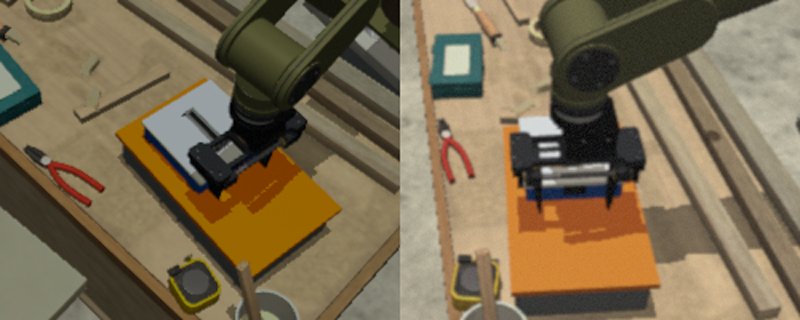

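The case is pushed nearly home, square with the lid, with its -y edge close to the lid's end. The fingers touch its +y face at both sides, and the neighbours are untouched.

Emit:
{"fn": "move_arm", "kwargs": {"steps": [[95, 0, -0.004, 0, 0, 0, 0], [95, 0, -0.008, 0, 0, 0, 0], [95, 0.001, -0.011, 0, 0, 0, 0], [95, 0.001, -0.013, 0, 0, 0, 0], [95, 0.001, -0.015, 0, 0, 0, 0], [95, 0.001, -0.0165, 0, 0, 0, 0], [95, 0.001, -0.018, 0, 0, 0, 0], [95, 0.001, -0.018, 0, 0, 0, 0]]}}

```text
time: 11.42
position: [0.5983, 0.1403, 0.1716]
eef_rot: [[-0.054, 0.999, -0.0], [0.999, 0.054, 0.0], [0.0, -0.0, -1.0]]
force: [0.2, 0.9, -1.6]
finger_gap: 0.0949
grip_force: 0.6
```

Run:
```python
from m import *
s=bot.sense();print(s["time"],s["position"],s["force"])
measure(("scene",))
```

```text
11.4167 [0.59833637 0.14031833 0.17160202] [ 0.16429969  0.94129442 -1.60441166]
scene lid (array([598.6, 117.2]), array([202.9, 332.5]), 3.54) white (array([605.,  45.]), array([149.2, 125.1]), 3.07)
```

Emit:
{"fn": "move_arm", "kwargs": {"steps": [[95, 0, 0.01, 0, 0, 0, 0], [95, 0, 0.04, 0, 0, 0, 0], [95, 0, 0.08, 0.02, 0, 0, 0], [95, 0, 0.08, 0.08, 0, 0, 0], [95, 0, 0.08, 0.14, 0, 0, 0], [95, -0.06, 0.08, 0.2, 0, 0, 0], [95, -0.12, 0.08, 0.26, 0, 0, 0], [95, -0.18, 0.08, 0.3, 0, 0, 0]]}}

```text
time: 12.13
position: [0.5059, 0.1885, 0.3424]
eef_rot: [[-0.054, 0.999, 0.003], [0.999, 0.054, 0.0], [-0.0, 0.003, -1.0]]
force: [0.5, 0.1, 0.9]
finger_gap: 0.0953
grip_force: 0.0
```

Emit:
{"fn": "move_arm", "kwargs": {"steps": [[95, -0.06, 0, 0.02, 0, 0, 0], [95, -0.1, 0, 0.04, 0, 0, 0], [95, -0.1, 0, 0.04, 0, 0, 0], [95, -0.1, 0, 0.04, 0, 0, 0], [95, -0.1, 0, 0.04, 0, 0, 0], [95, -0.1, 0, 0.04, 0, 0, 0], [95, -0.1, 0, 0.04, 0, 0, 0], [95, -0.1, 0, 0.04, 0, 0, 0]]}}

```text
time: 12.8
position: [0.4467, 0.1882, 0.3626]
eef_rot: [[-0.054, 0.999, -0.002], [0.999, 0.054, -0.001], [-0.001, -0.002, -1.0]]
force: [-0.5, -0.1, -0.4]
finger_gap: 0.0952
grip_force: 0.0
```

```bash
sed -i 's/,w,.13)/,w,.124)/; s/0.59,0.14,0.13/0.6,0.06,0.124/' m.py
python3 - <<'E'
from m import *
s=bot.sense();print(s["time"],s["position"],s["force"])
measure()
a=[cv2.imread(f"pics/{n}_now.png")[130:330,180:430] for n in("scene","side")]
cv2.imwrite("pics/g.png",cv2.resize(np.hstack(a),(800,320),interpolation=cv2.INTER_CUBIC))
E
```

```text
12.8 [0.44672561 0.18824675 0.36255456] [-0.53042081 -0.12622888 -0.36728518]
scene lid (array([598.3, 116.8]), array([202.5, 332.3]), 3.29) white (array([601.1,  53.1]), array([149.7, 148.2]), 3.03)
side lid (array([595.8, 122.4]), array([198. , 333.7]), 3.44) white (array([599. ,  56.2]), array([149.1, 154.5]), 3.11)
```

View pics/g.png

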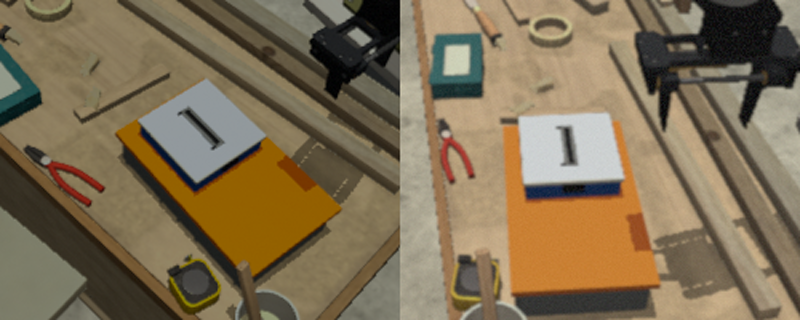

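The case sits square at the -y end of the lid, apparently level. The offcut is on the bench and the other objects are unmoved. One numeric check of corner heights before handing in.

Run:
```python
from m import *
import pickle
def corners(ims):
    C=[]
    for im,c0 in ims:
        w=blob(masks(im)["white"],near=proj(im,c0)[0])
        b=np.array(rect(im,w,.124)[3]) # order corners
        cs,_=cv2.findContours(w.astype(np.uint8),cv2.RETR_EXTERNAL,cv2.CHAIN_APPROX_NONE)
        p=cast(im,cs[0][:,0],.124)-np.mean(b,0)/1e3
        C.append(np.array([cs[0][np.argmax(p@s),0] for s in np.array([[1,1],[1,-1],[-1,1],[-1,-1.]])],float))
    P=[im["camera_matrix"]@im["extrinsics"][:3] for im,_ in ims]
    X=cv2.triangulatePoints(P[0],P[1],C[0].T,C[1].T);return (X[2]/X[3]*1e3).round(1)
d=pickle.load(open("d0.pkl","rb"))
print(corners([(d[n],[.581,.121,.13]) for n in("scene","side")]))
print(corners([(bot.get_image(n),[.6,.055,.124]) for n in("scene","side")]))
```

```text
[117.6 132.1 121.2 141. ]
[107.7 121.9 116.4 128.5]
```

```bash
python3 -c "
from cell import bot
print(bot.close_job())"
```

```text
the job is handed in; nothing more can be done
None
```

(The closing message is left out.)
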